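# Warm the cup and drain the infuser over it

### The arm

A 7-joint arm with a two-finger parallel gripper is mounted at the origin on the work surface. World frame = base frame: x ahead of the robot, y to its left, z up, the work surface at z = 0. Lengths are in m, angles in rad, forces in N, time in s.
With the tool pointing down it reaches from about 0.35 to 0.9 m from the base axis. Payload 8.1 kg.
Tool frame: the origin (TCP) lies at the centre of the arm's flange, where the gripper is bolted on; the fingertips stand 178 mm ahead of it and the grasp point (between the pads) lies 159 mm ahead of it; z points along the fingers, y is the line along which they close (so a half turn about z gives the same grasp; the last joint's range is limited). The gripper opens to 92 mm and grips with 3 to 60 N. Pads are 19 mm wide; open, the fingers measure 130 mm over their backs; the gripper's body (75 mm by 190 mm) begins 47 mm behind the grasp point.
Start: joints at [-1.364, 0.434, 0.025, 1.573, -0.012, 1.134, -0.075], TCP at [0.191, 0.595, 0.405] pointing down, gripper open.
Joint ranges: [-2.62, 2.62], [-0.44, 2.09], [-1.27, 1.32], [0.08, 2.57], [-1.32, 4.46], [0.12, 2], [-2.74, 2.74]. Speed limits (rad/s): [2.22, 2.22, 3.01, 3.01, 3.14, 3.14, 3.14].

### API

Orientations are given as a rotation vector (axis times angle).
In Python, from cell import arm gives the robot as it stands. The module is installed in compiled form; this text tells all that it offers.
- The arm moves only by the shell command python3 -m inch 'ROWS' [FORCE]. ROWS is text: rows parted by semicolons, each of 5 numbers parted by spaces: the shift along the tool's x, y, z in m, then the turn about the tool's z in rad, then the finger opening in m, from 0 to 0.0918. In form: x y z roll fingers; .... A call has 1 to 5 rows; each row is the pose to reach, as a shift and turn from the pose commanded when the call began, along the tool's axes at that moment; what a row does not reach only later rows make up. A row lasts 1/10 s, in which the tool goes at most 50 mm and 8.59 degrees, less where a joint would pass 70% of its speed; a pose out of reach is approached as far as the arm can. A call with a gripper value outside its range is refused whole. The fingers move at their own pace and stop on an object; FORCE is the grip in N (left out, the last holds). Time passes only in rows, so rows that repeat a pose let the fingers close. It gives the time, the measured TCP pose, the force, the opening and the grip force at its end, in the units of the state.
- arm.observe(): the state, without advancing time (a new reading comes with each control period).
- arm.get_image(name): name is "side" or "top"; returns the picture (384x512x3 uint8, red, green, blue); there is no depth.
- arm.get_calibration(name): a dict with "intrinsics" (3x3 intrinsics, pixels), "pose" (4x4, takes a point from camera to world coordinates). Camera axes: x right, y up, looking along -z (the intrinsics and any distortion apply to the point x, -y, -z); pixel columns grow to the right and rows downward; lengths in m; the calibration is good to about 2 mm. A picture is of the moment at which its call begins. get_calibration takes no time and is no camera call.
- arm.sign_off(): hands the job in; it is judged then, once.
Trained networks look in the newest picture that a camera, given by its name, has taken for a name from the list of things; names that differ only in an ending like _2 or _b are one class to them, and where a whole thing is asked for, a point or a joint stands for the part that bears it (a point fixed in the world has none). Each returns a list of dicts, best first, with "conf" (0 to 1); they miss things now and then, are a little off and sometimes report something else, mostly with a low value. They report only what shows in the picture. A call takes as long as a camera call. They do not tell look-alikes from the thing itself.
- arm.look_for(camera, query): "point" ([row, column] in pixels, amid what is visible of it).
- arm.silhouettes(camera, query): "region" (384x512 bool, what is visible of it) and "point" ([row, column] in pixels, amid what is visible of it).
- arm.place_of(camera, query): "point" ([row, column] in pixels: a listed point, or the origin of a listed thing).
The state is a dict: "clock": time; "joints": joint angles; "dq": joint speeds; "joint_efforts": joint torques, N m; "position": TCP position; "ee_rot": TCP orientation; "force": force on the tool from outside, world axes, zero at the start; "ft_torque": the same for the moment, N m; "width": opening from 0.0 (shut) to 1.0 (fully open); "gripper_force": force on a finger pad.
Only numpy, scipy, OpenCV 4.12 (cv2) and the standard library are available. Lean on these libraries where they do the work, as an engineer would, in place of code of your own. Each camera call takes 0.05 s, during which the arm holds its last target. There are 200 camera calls.

### The job

Stand the blue tea cup upright and centred on the raised dark plate of the cup warmer and let go of it. Then take the tea infuser out of its white dish by the wooden grip, carry it upright over the condiment jars and hold it level and centred over the cup, its bottom about 15 mm above the cup's rim and touching nothing, so that it can drip into the cup. Finish while still holding it there, with the jars and the noodle cup left undisturbed.

Things in the scene. Friction and masses are not known exactly. Their poses are not given: they have to be found in the camera images.
- cup_center (a point): Blue ceramic tea cup without a handle, round, open at the top, 80 mm high, foot 48 mm across, 60 mm across at 18 mm height, widening to 64 mm at the rim; wall 4 mm, 140 to 240 g. Point on its axis, half-way up (40 mm above its underside); z points up out of the mouth. Starts standing on the table in front of the warmer or in front of the infuser's dish.
- cup_rim (a point): Centre of the mouth of the same cup, level with its rim, 80 mm above its underside. The opening is 56 mm across.
- warmer_top (a point): Electric cup warmer, fixed: a white round base 110 mm across and 20 mm high, with a dark round plate 64 mm across raised on it, its top 36 mm above the table. Point at the centre of the plate's top, z up.
- infuser_grip (a point): Tea infuser: a steel basket 45 mm high (34 mm across at the bottom, 46 mm at the top) with two thin upright wires that carry a dark wooden cross-bar to hold it by; 55 to 105 g. Point at the centre of the cross-bar, 92 mm above the basket's bottom and on its axis. The bar is 56 mm long along y, 12 mm wide along x and 16 mm tall along z (up); it is pinched from above across x. 39 mm free between the basket's top and the bar's underside. Stands in the dish.
- infuser_bottom (a point): Centre of the underside of the infuser's basket, on its axis, 92 mm below the centre of the bar.
- dish: Round white drip dish, fixed, 104 mm across, rim 12 mm high, inner floor 5 mm above the table; the infuser stands in it at the start. Origin: centre of its underside. Dish and warmer are on opposite sides of the caddy; which is left and which is right varies.
- caddy: Wooden condiment caddy, fixed: open box 270 mm long (x), 76 mm wide (y), 50 mm high, between the dish's and the warmer's sides, holding three jars that rise to 121 mm above the table. Origin: centre of its underside.
- jar_a: Amber glass jar with a red cap, loose, 54 mm across, 105 mm high, stands in the caddy. Origin: centre of its underside. Leave alone.
- jar_b: Green jar with a steel cap and a pale label, loose, 56 mm across, 115 mm high, stands in the middle of the caddy. Origin: centre of its underside. Leave alone.
- jar_c: White jar with a black cap, loose, 54 mm across, 105 mm high, stands in the caddy. Origin: centre of its underside. Leave alone.
- noodles: Paper cup of noodles, white with an orange band and a yellow lid, loose, 95 mm high, 66 mm across at the foot and 90 mm at the lid, on the table on the other side of the caddy from the tea cup. Origin: centre of its underside. Leave alone.
Things that resemble listed ones, but are neither listed nor needed, are in the scene too. Leave any yellow look-alike of the part that bears infuser_grip alone.

How it is judged:
By the outcome, as a careful person would: the job done as asked, in the order asked, and still so for the second after the job is handed in, while the arm keeps its last pose, push and grip.
It also fails if it takes over 72 s, if anything falls off the work surface, if the arm or the gripper's body presses on something with over 40 N, if the wrist force passes 120 N, or if a joint passes its speed limit or range.

## Working session

There is one attempt and no reset: what is moved stays moved. The work goes in short steps, Python scripts to look and compute and a shell command to move; the robot and the scene stay as the last step left them, time stands still between calls to the robot, and variables do not carry over. Pictures are saved under pics/ and viewed, at most 10 in all, crops included, and the job is handed in when it is done.

```bash
mkdir -p pics; cat > h.py <<'E'
from cell import arm
import numpy as np, cv2
from scipy.spatial.transform import Rotation as R
def cam(n):
    c=arm.get_calibration(n); return np.array(c["intrinsics"]),np.array(c["pose"]),c
def ray(n,p):
    K,P,_=cam(n); d=np.linalg.inv(K)@[p[1],p[0],1]; d=P[:3,:3]@[d[0],-d[1],-d[2]]
    return P[:3,3],d/np.linalg.norm(d)
def atz(n,p,z):
    o,d=ray(n,p); return o+d*(z-o[2])/d[2]
def tri(p1,p2,n1="side",n2="top"):
    o1,d1=ray(n1,p1);o2,d2=ray(n2,p2)
    s=np.linalg.lstsq(np.c_[d1,-d2],o2-o1,rcond=None)[0]
    a=o1+d1*s[0];b=o2+d2*s[1]; return (a+b)/2,np.linalg.norm(a-b)
def proj(n,w):
    K,P,_=cam(n); q=np.linalg.inv(P)@np.r_[w,1]; u=K@[q[0],-q[1],-q[2]]; return u[1]/u[2],u[0]/u[2]
E
python3 - <<'E'
from h import *
np.set_printoptions(precision=3,suppress=True)
ims=[arm.get_image(n) for n in("side","top")]
for n,i in zip(("side","top"),ims): cv2.imwrite(f"pics/{n}0.png",i[:,:,::-1])
for n in("side","top"):
    print(n,cam(n)[2])
s=arm.observe();print(s["position"],s["ee_rot"],R.from_rotvec(s["ee_rot"]).as_matrix(),s["clock"])
for q in["cup_center","cup_rim","warmer_top","infuser_grip","infuser_bottom","dish","caddy","jar_b","noodles"]:
    for n in("side","top"):
        print(q,n,[(np.round(d["point"],1).tolist(),round(float(d["conf"]),2)) for d in arm.place_of(n,q)])
E
```

```text
side {'intrinsics': array([[352.319,   0.   , 254.945],
       [  0.   , 352.319, 189.13 ],
       [  0.   ,   0.   ,   1.   ]]), 'pose': array([[ 0.975,  0.157, -0.16 ,  0.341],
       [-0.223,  0.738, -0.637, -0.588],
       [ 0.018,  0.656,  0.754,  0.743],
       [ 0.   ,  0.   ,  0.   ,  1.   ]])}
top {'intrinsics': array([[409.402,   0.   , 258.256],
       [  0.   , 409.402, 194.454],
       [  0.   ,   0.   ,   1.   ]]), 'pose': array([[-0.025,  0.993, -0.118,  0.404],
       [-0.999, -0.022,  0.024, -0.027],
       [ 0.021,  0.119,  0.993,  0.991],
       [ 0.   ,  0.   ,  0.   ,  1.   ]])}
[0.19  0.595 0.404] [-0.485 -3.104  0.002] [[-0.952  0.305 -0.   ]
 [ 0.305  0.952 -0.001]
 [-0.    -0.001 -1.   ]] 0.1
cup_center side [([292.0, 246.0], 0.59), ([145.0, 204.4], 0.44)]
cup_center top [([241.8, 354.0], 0.58)]
cup_rim side [([280.5, 243.4], 0.88), ([293.4, 247.0], 0.55)]
cup_rim top [([239.2, 359.5], 0.88)]
warmer_top side [([130.5, 256.3], 0.78), ([291.3, 244.3], 0.27)]
warmer_top top [([184.1, 134.5], 0.95)]
infuser_grip side [([266.5, 314.6], 0.81), ([335.3, 308.1], 0.58)]
infuser_grip top [([174.9, 362.9], 0.84), ([195.5, 413.9], 0.83)]
infuser_bottom side [([283.2, 306.1], 0.8), ([349.3, 297.8], 0.67)]
infuser_bottom top [([199.9, 399.9], 0.77), ([177.3, 347.7], 0.58)]
dish side [([289.2, 308.1], 0.74), ([192.5, 289.8], 0.63)]
dish top [([180.3, 351.2], 0.59), ([162.8, 240.7], 0.37)]
caddy side [([193.6, 257.0], 0.73), ([262.6, 315.5], 0.58), ([280.6, 239.8], 0.3)]
caddy top []
jar_b side [([192.4, 291.9], 0.77), ([196.8, 226.3], 0.63), ([192.6, 262.7], 0.59), ([193.5, 258.6], 0.26)]
jar_b top [([239.0, 224.2], 0.97), ([194.4, 228.4], 0.73), ([163.1, 237.9], 0.62)]
noodles side [([147.5, 201.8], 0.66)]
noodles top [([260.9, 134.8], 0.93), ([205.2, 230.6], 0.66), ([195.9, 228.9], 0.3)]
```

View pics/side0.png

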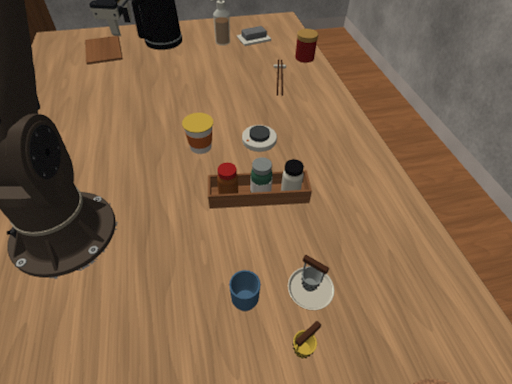

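View pics/top0.png

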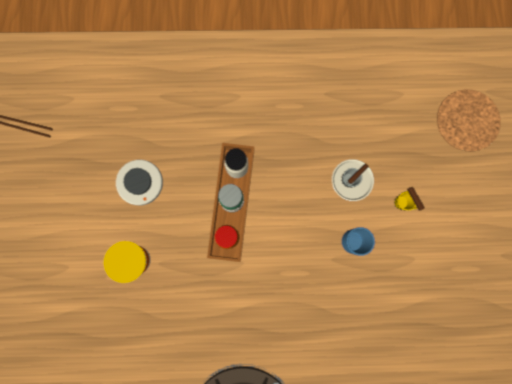

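```bash
python3 - <<'E'
from h import *
np.set_printoptions(precision=4,suppress=True)
print("rim",tri((280.5,243.4),(239.2,359.5)),atz("side",(280.5,243.4),.08),atz("top",(239.2,359.5),.08))
print("cc",tri((292,246),(241.8,354)))
print("warm",tri((130.5,256.3),(184.1,134.5)),atz("top",(184.1,134.5),.036),atz("side",(130.5,256.3),.036))
print("grip1",tri((266.5,314.6),(174.9,362.9)))
print("grip2",tri((335.3,308.1),(195.5,413.9)))
print("bot1",tri((283.2,306.1),(177.3,347.7)))
print("dish",tri((289.2,308.1),(180.3,351.2)))
print("noodles",tri((147.5,201.8),(260.9,134.8)))
print("jarb",atz("top",(194.4,228.4),.006))
for n in("side","top"):
    for d in arm.silhouettes(n,"infuser_grip")[:3]:
        r=d["region"].astype(np.uint8); ys,xs=np.nonzero(r); print(n,d["conf"],d["point"],len(ys),cv2.minAreaRect(np.c_[xs,ys].astype(np.float32)))
E
```

```text
rim (array([ 0.4047, -0.2686,  0.0883]), np.float64(0.005163883769606676)) [ 0.4029 -0.2643  0.08  ] [ 0.4073 -0.2712  0.08  ]
cc (array([ 0.4044, -0.2699,  0.037 ]), np.float64(0.005306872198479291))
warm (array([0.5477, 0.239 , 0.0389]), np.float64(0.0010694322895888945)) [0.5487 0.2397 0.036 ] [0.548  0.2424 0.036 ]
grip1 (array([ 0.5468, -0.2788,  0.1077]), np.float64(0.001024437279044102))
grip2 (array([ 0.499 , -0.3978,  0.0837]), np.float64(0.0058296710844477125))
bot1 (array([ 0.5516, -0.2676,  0.011 ]), np.float64(0.012625428547782926))
dish (array([ 0.5494, -0.2786,  0.0033]), np.float64(0.0043174418099908565))
noodles (array([ 0.3721,  0.2491, -0.0084]), np.float64(0.005687491721539439))
jarb [0.5231 0.022  0.006 ]
side 0.84 [344.6, 306.2] 589 ((304.9389953613281, 339.039794921875), (22.558147430419922, 36.77286911010742), 11.888657569885254)
side 0.64 [274.6, 311.4] 693 ((308.8025817871094, 274.07080078125), (28.825361251831055, 31.1182861328125), 31.607501983642578)
top 0.77 [173.3, 355.2] 352 ((354.1000061035156, 174.30001831054688), (18.335756301879883, 28.174457550048828), 26.56505012512207)
top 0.7 [200.9, 410.2] 508 ((407.6513977050781, 202.49542236328125), (26.007762908935547, 25.601390838623047), 61.69924545288086)
```

Side view: the cup is at (290,245). The infuser with the wooden bar (265,316) stands in the dish at (288,311), and the yellow look-alike is at (340,305). The warmer is at (137,259), beyond the caddy. In the top view the bar runs from about (183,348) to (165,368). Next I refine with colour masks and model silhouettes.

```bash
cat >> h.py <<'E'
from scipy.optimize import minimize
def ring(d,z,n=40):
    t=np.linspace(0,2*np.pi,n); return np.c_[d/2*np.cos(t),d/2*np.sin(t),z+0*t]
CUP=np.r_[ring(.048,0),ring(.060,.018),ring(.064,.08)]
PLATE=ring(.064,.036)
WARM=np.r_[ring(.11,0),ring(.11,.02),ring(.064,.036)]
BAR=np.array([[x,y,z] for x in(-.006,.006) for y in(-.028,.028) for z in(-.008,.008)])
def hullmask(n,pts):
    p=np.array([proj(n,w)[::-1] for w in pts]); S=16
    m=np.zeros((384,512),np.uint8); cv2.fillConvexPoly(m,np.round(cv2.convexHull(p.astype(np.float32))*S).astype(np.int32),1,shift=4,lineType=cv2.LINE_8); return m>0
def comp(mask,near):
    n,l,s,c=cv2.connectedComponentsWithStats(mask.astype(np.uint8))
    i=1+np.argmin([np.hypot(c[k][0]-near[1],c[k][1]-near[0])+(1e3 if s[k][4]<25 else 0) for k in range(1,n)])
    return l==i
def fit(n,mask,model,x0,yaw=False,z=0):
    def cost(v):
        M=model@R.from_euler("z",v[2]).as_matrix().T if yaw else model
        h=hullmask(n,M+[v[0],v[1],z]); return 1-(h&mask).sum()/max(1,(h|mask).sum())
    x0=np.array(x0,float); sim=np.vstack([x0]+[x0+np.eye(len(x0))[i]*(.008 if i<2 else .3) for i in range(len(x0))])
    r=minimize(cost,x0,method="Nelder-Mead",options=dict(initial_simplex=sim,xatol=1e-4,fatol=1e-4,maxiter=200)); return np.round(r.x,4),round(r.fun,3)
E
python3 - <<'E'
from h import *
for n,cp,wp,bp in(("side",(292,246),(133,259),(265,316)),("top",(241,358),(181,142),(172,359))):
    im=cv2.imread(f"pics/{n}0.png"); hsv=cv2.cvtColor(im,cv2.COLOR_BGR2HSV).astype(int);H,S,V=hsv.transpose(2,0,1)
    m=comp((abs(H-105)<15)&(S>90),cp); print(n,"cup",m.sum(),fit(n,m,CUP,(.405,-.268)))
    m=comp((V<85)&(S<90),wp); print("plate",m.sum(),fit(n,m,PLATE,(.548,.24)))
    m=comp((V>140)&(S<40)|((V<85)&(S<90)),wp); print("warm",m.sum(),fit(n,m,WARM,(.548,.24)))
    m=comp((V<110)&(S>90)&((H<18)|(H>170)),bp); print("bar",m.sum(),fit(n,m,BAR,(.547,-.279,-.73+1.57-1.57-.0),True,.097),fit(n,m,BAR,(.547,-.279,.73),True,.097))
E
```

```text
Traceback (most recent call last):
  File "h.py", line 36, in fit
    r=minimize(cost,x0,method="Nelder-Mead",options=dict(initial_simplex=sim,xatol=1e-4,fatol=1e-4,maxiter=200)); return np.round(r.x,4),round(r.fun,3)
  File "h.py", line 34, in cost
    h=hullmask(n,M+[v[0],v[1],z]); return 1-(h&mask).sum()/max(1,(h|mask).sum())
  File "h.py", line 25, in hullmask
    p=np.array([proj(n,w)[::-1] for w in pts]); S=16
                ~~~~^^^^^
  File "h.py", line 16, in proj
    K,P,_=cam(n); q=np.linalg.inv(P)@np.r_[w,1]; u=K@[q[0],-q[1],-q[2]]; return u[1]/u[2],u[0]/u[2]
          ~~~^^^
  File "h.py", line 5, in cam
    c=arm.get_calibration(n); return np.array(c["intrinsics"]),np.array(c["pose"]),c
ValueError: time passes only in moves, steps and waits
```

```bash
sed -i 's/^def cam(n):/from functools import lru_cache\n@lru_cache\ndef cam(n):/' h.py
cat > m.py <<'E'
from h import *
for n,cp,wp,bp in(("side",(292,246),(133,259),(265,316)),("top",(241,358),(181,142),(172,359))):
    im=cv2.imread(f"pics/{n}0.png"); hsv=cv2.cvtColor(im,cv2.COLOR_BGR2HSV).astype(int);H,S,V=hsv.transpose(2,0,1)
    m=comp((abs(H-105)<15)&(S>90),cp); print(n,"cup",m.sum(),fit(n,m,CUP,(.405,-.268)))
    m=comp((V<85)&(S<90),wp); print("plate",m.sum(),fit(n,m,PLATE,(.548,.24)))
    m=comp((V>140)&(S<40)|((V<85)&(S<90)),wp); print("warm",m.sum(),fit(n,m,WARM,(.548,.24)))
    m=comp((V<110)&(S>90)&((H<18)|(H>170)),bp); print("bar",m.sum(),fit(n,m,BAR,(.547,-.279,-.73),True,.097),fit(n,m,BAR,(.547,-.279,.73),True,.097))
E
python3 m.py
```

```text
side cup 942 (array([ 0.4041, -0.2677]), np.float64(0.143))
plate 256 (array([0.5535, 0.2289]), np.float64(0.109))
warm 551 (array([0.5584, 0.2452]), np.float64(0.334))
bar 199 (array([ 0.5536, -0.2692,  0.7679]), np.float64(0.289)) (array([ 0.5537, -0.2681,  0.7612]), np.float64(0.292))
top cup 636 (array([ 0.4013, -0.2699]), np.float64(0.213))
plate 510 (array([0.556 , 0.2327]), np.float64(0.172))
warm 1342 (array([0.5574, 0.2325]), np.float64(0.255))
bar 103 (array([ 0.5543, -0.2736,  0.6649]), np.float64(0.401)) (array([ 0.5509, -0.2697,  0.7173]), np.float64(0.401))
```

```bash
python3 - <<'E'
from h import *
def crop(n,r,c,items,h=36,w=48,k=8):
    im=cv2.imread(f"pics/{n}0.png"); 
    o=cv2.resize(im[r-h:r+h,c-w:c+w],None,fx=k,fy=k,interpolation=cv2.INTER_NEAREST)
    for pts in items:
        p=np.array([proj(n,q)[::-1] for q in pts]); p=((p-[c-w,r-h]+.5)*k).astype(np.int32)
        cv2.polylines(o,[p],True,(0,255,0),1)
    return cv2.resize(o,(400,300),interpolation=cv2.INTER_AREA)
c=np.array([.404,-.269,0]); w=np.array([.5565,.2335,0])
ci=[ring(d,z)+c for d,z in((.048,0),(.064,.08))]; wi=[ring(d,z)+w for d,z in((.11,0),(.11,.02),(.064,.036))]
o=np.vstack([np.hstack([crop(n,*a,ci),crop(n,*b,wi)]) for n,a,b in(("side",(290,245),(137,259)),("top",(241,358),(181,140)))])
cv2.imwrite("pics/ov.png",o)
E
```

```text
(no output)
```

View pics/ov.png

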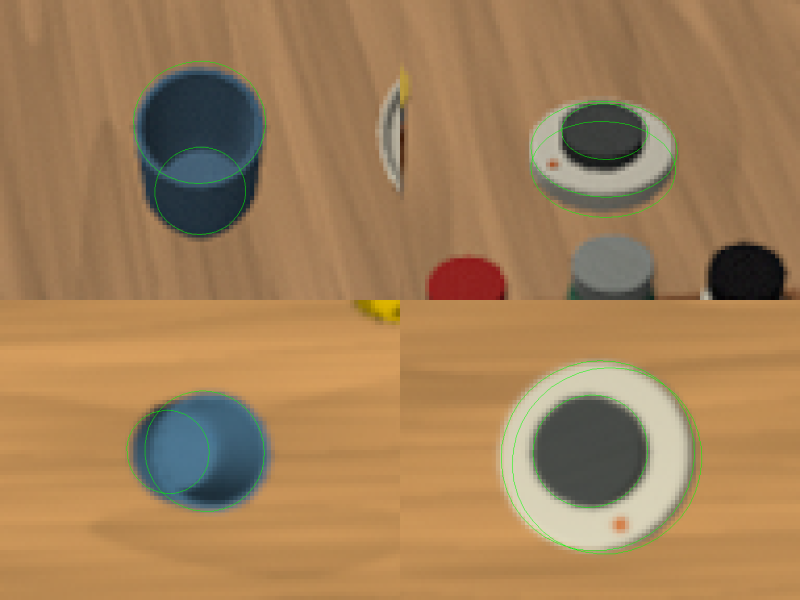

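The overlay shows the cup at about (.404,-.271) and the warmer at about (.556,.236). A refined comparison comes at release. Now the move over the cup.

```bash
cat >> h.py <<'E'
def row(*ws):
    s=arm.observe(); M=R.from_rotvec(s["ee_rot"]).as_matrix()
    print("pos",np.round(s["position"],4),"yawY",round(np.arctan2(M[1,1],M[0,1]),4),"tilt",np.round(M[:2,2],4),"F",np.round(s["force"],1),"w",s["width"],"gf",s["gripper_force"],"t",s["clock"])
    for w in ws: print(np.round(M.T@(np.array(w)-s["position"]),4))
E
python3 -c "
from h import *
row((.5,.2,.405),(.404,-.271,.40),(.404,-.271,.216))"
```

```text
pos [0.1906 0.5952 0.4048] yawY 1.261 tilt [0.0001 0.0001] F [0.1 1.  0.3] w 0.999521399730532 gf 0.0 t 1.1
[-4.152e-01 -2.821e-01 -2.000e-04]
[-0.4674 -0.7599  0.0047]
[-0.4674 -0.7599  0.1887]
```

```bash
python3 -m inch '-0.083 -0.056 0 0 0.0918; -0.166 -0.113 0 0 0.0918; -0.249 -0.169 0 0 0.0918; -0.332 -0.226 0 0 0.0918; -0.415 -0.282 0 0 0.0918' 25
python3 -m inch '-0.052 -0.478 0 0 0.0918; -0.052 -0.478 0 0 0.0918; -0.052 -0.478 0 0 0.0918; -0.052 -0.478 0 0 0.0918; -0.052 -0.478 0 0 0.0918'
python3 -c "
from h import *
row((.404,-.271,.40),(.404,-.271,.216))"
```

```text
clock: 1.6
position: [0.3456, 0.3967, 0.405]
ee_rot: [0.484, 3.104, 0.001]
force: [1.5, 0.7, 0.1]
width: 1.001
gripper_force: 0.0
clock: 2.1
position: [0.2939, 0.1515, 0.4048]
ee_rot: [0.485, 3.104, 0.001]
force: [1.0, -0.1, -0.2]
width: 1.002
gripper_force: 0.0
pos [0.2939 0.1515 0.4048] yawY 1.2609 tilt [0.0004 0.0006] F [ 1.  -0.1 -0.2] w 1.0020109815390692 gf 0.0 t 2.1
[-0.2337 -0.3688  0.0045]
[-0.2336 -0.3689  0.1885]
```

```bash
for i in 1; do python3 -m inch '-0.15 -0.05 0 0 0.0918; -0.15 -0.05 0 0 0.0918; -0.15 -0.05 0 0 0.0918; -0.15 -0.05 0 0 0.0918; -0.15 -0.05 0 0 0.0918'
python3 -m inch '-0.09 -0.31 0 0 0.0918; -0.09 -0.31 0 0 0.0918; -0.09 -0.31 0 0 0.0918; -0.09 -0.31 0 0 0.0918; -0.09 -0.31 0 0 0.0918'; done
python3 -c "
from h import *
row((.404,-.271,.40),(.404,-.271,.216))"
```

```text
clock: 2.6
position: [0.4231, 0.0591, 0.4047]
ee_rot: [0.49, 3.103, -0.001]
force: [-0.8, -0.1, 0.2]
width: 1.001
gripper_force: 0.0
clock: 3.1
position: [0.4146, -0.1899, 0.4049]
ee_rot: [0.48, 3.104, 0.003]
force: [1.2, -0.2, -1.1]
width: 0.997
gripper_force: 0.0
pos [ 0.4146 -0.1899  0.4049] yawY 1.2638 tilt [0.0005 0.0017] F [ 1.2 -0.2 -1.1] w 0.9971843774039381 gf 0.0 t 3.1
[-0.0144 -0.0805  0.0047]
[-0.0144 -0.0809  0.1887]
```

```bash
python3 -m inch '-0.014 -0.08 0.04 0 0.0918; -0.014 -0.08 0.08 0 0.0918; -0.014 -0.08 0.08 0 0.0918; -0.014 -0.08 0.08 0 0.0918; -0.014 -0.08 0.08 0 0.0918'
python3 - <<'E'
from h import *
row((.404,-.271,.22))
for n in("side","top"): cv2.imwrite(f"pics/{n}1.png",arm.get_image(n)[:,:,::-1])
a=cv2.imread("pics/side1.png")[200:350,170:370]; b=cv2.imread("pics/top1.png")[150:300,270:470]
cv2.imwrite("pics/a1.png",cv2.resize(np.hstack([a,b]),(800,300),interpolation=cv2.INTER_CUBIC))
E
```

```text
clock: 3.6
position: [0.4046, -0.2689, 0.325]
ee_rot: [-0.483, -3.104, -0.002]
force: [0.5, 0.7, 1.0]
width: 0.997
gripper_force: 0.0
pos [ 0.4046 -0.2689  0.325 ] yawY 1.2619 tilt [-0.0004  0.0013] F [0.5 0.7 1. ] w 0.9972382810670171 gf 0.0 t 3.6
[-0.0002 -0.0023  0.105 ]
```

View pics/a1.png

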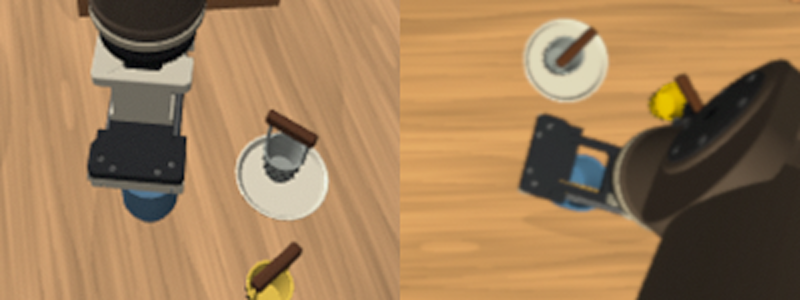

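The gripper straddles the cup, with the infuser and the yellow look-alike clear of it. I descend, close and lift.

```bash
python3 -m inch '0 -0.002 0.03 0 0.0918; 0 -0.002 0.06 0 0.0918; 0 -0.002 0.09 0 0.0918; 0 -0.002 0.108 0 0.0918; 0 -0.002 0.108 0 0.0918'
python3 -m inch '0 0 0 0 0.05; 0 0 0 0 0.05; 0 0 0 0 0.05; 0 0 0 0 0.05; 0 0 0 0 0.05' 20
python3 -m inch '0 0 0 0 0.05; 0 0 0 0 0.05; 0 0 0 0 0.05; 0 0 0 0 0.05; 0 0 0 0 0.05'
python3 -m inch '0 0 -0.01 0 0.05; 0 0 -0.03 0 0.05; 0 0 -0.06 0 0.05; 0 0 -0.09 0 0.05; 0 0 -0.12 0 0.05'
python3 -c "
from h import *
row((.404,-.271,.38),(.556,.236,.38))"
```

```text
clock: 4.2
position: [0.404, -0.2707, 0.2159]
ee_rot: [-0.481, -3.103, -0.002]
force: [-1.1, 0.0, -0.3]
width: 1.0
gripper_force: 0.0
clock: 4.7
position: [0.4042, -0.2722, 0.2174]
ee_rot: [0.484, 3.102, 0.0]
force: [0.6, 2.9, 8.5]
width: 0.684
gripper_force: 20.0
clock: 5.2
position: [0.4042, -0.2722, 0.2174]
ee_rot: [0.484, 3.103, 0.0]
force: [0.4, 2.1, 8.7]
width: 0.682
gripper_force: 20.0
clock: 5.7
position: [0.4031, -0.2722, 0.3382]
ee_rot: [-0.486, -3.103, 0.0]
force: [1.3, 0.5, -2.2]
width: 0.687
gripper_force: 20.0
pos [ 0.4031 -0.2722  0.3382] yawY 1.2602 tilt [-0.0008  0.0001] F [ 1.3  0.5 -2.2] w 0.6871557021024319 gf 19.999544320162386 t 5.7
[-0.0004  0.0014 -0.0418]
[ 0.0098  0.5306 -0.0419]
```

```bash
python3 -m inch '0 0 -0.025 0 0.05; 0 0 -0.048 0 0.05; 0 0.02 -0.048 0 0.05; 0 0.05 -0.048 0 0.05; 0 0.085 -0.048 0 0.05'
python3 -m inch '0.002 0.04 0 0 0.05; 0.004 0.08 0 0 0.05; 0.005 0.12 0 0 0.05; 0.005 0.16 0 0 0.05; 0.005 0.2 0 0 0.05'
python3 -m inch '0.002 0.04 0 0 0.05; 0.004 0.08 0 0 0.05; 0.005 0.12 0 0 0.05; 0.005 0.15 0 0 0.05; 0.005 0.18 0 0 0.05'
python3 -c "
from h import *
row((.556,.236,.38),(.556,.236,.30))"
```

```text
clock: 6.2
position: [0.429, -0.1913, 0.3854]
ee_rot: [0.489, 3.103, -0.0]
force: [0.5, 0.6, -2.1]
width: 0.686
gripper_force: 20.0
clock: 6.7
position: [0.4856, 0.002, 0.3852]
ee_rot: [-0.486, -3.104, 0.0]
force: [0.6, -0.3, -1.4]
width: 0.686
gripper_force: 20.0
clock: 7.2
position: [0.5358, 0.175, 0.385]
ee_rot: [-0.484, -3.104, 0.001]
force: [0.1, 0.7, -2.0]
width: 0.683
gripper_force: 20.0
pos [0.5358 0.175  0.385 ] yawY 1.2612 tilt [-0.0004 -0.0006] F [ 0.1  0.7 -2. ] w 0.6826887366169774 gf 19.99918936751783 t 7.2
[-0.0006  0.0642  0.0049]
[-0.0006  0.0643  0.0849]
```

```bash
python3 - <<'E'
from h import *
for n,cp,wp,bp,dp in(("side",(292,246),(133,259),(265,316),(288,311)),("top",(241,358),(181,140),(172,359),(180,352))):
    im=cv2.imread(f"pics/{n}0.png"); hsv=cv2.cvtColor(im,cv2.COLOR_BGR2HSV).astype(int);H,S,V=hsv.transpose(2,0,1)
    w=np.zeros_like(S,bool); w[wp[0]-30:wp[0]+30,wp[1]-30:wp[1]+30]=1
    m=comp((abs(H-105)<15)&(S>70)|((abs(H-108)<18)&(V<90)&(S>50)),cp); print(n,"cup",m.sum(),fit(n,m,CUP,(.404,-.268)))
    m=comp(w&((S<75)|((V<60)&(S<110))),wp); m=cv2.morphologyEx(m.astype(np.uint8),cv2.MORPH_CLOSE,np.ones((9,9)))>0
    print("warm",m.sum(),fit(n,m,WARM,(.552,.238)),"modelsize",hullmask(n,WARM+[.556,.236,0]).sum())
    w=np.zeros_like(S,bool); w[dp[0]-35:dp[0]+35,dp[1]-30:dp[1]+30]=1
    b=w&(H<15)&(V<130)&(S>110); b=comp(b,bp); print("bar",b.sum(),fit(n,b,BAR,(.55,-.276,-.73),True,.097),hullmask(n,BAR@R.from_euler("z",-.73).as_matrix().T+[.55,-.276,.097]).sum())
    c=cv2.resize(im[dp[0]-36:dp[0]+36,dp[1]-48:dp[1]+48],(400,300),interpolation=cv2.INTER_NEAREST)
    for y,col in((-.73,(0,255,0)),):
        p=np.array([proj(n,q)[::-1] for q in BAR@R.from_euler("z",y).as_matrix().T+[.55,-.276,.097]])
        p=cv2.convexHull(((p-[dp[1]-48,dp[0]-36]+.5)*400/96).astype(np.int32)); cv2.polylines(c,[p],True,col,1)
    mm=np.repeat(np.repeat(b[dp[0]-36:dp[0]+36,dp[1]-48:dp[1]+48].astype(np.uint8)*255,4,0),4,1); 
    cs=c if n=="side" else np.hstack([cs,c])
cv2.imwrite("pics/bar.png",cs)
E
```

```text
side cup 949 (array([ 0.4054, -0.27  ]), np.float64(0.139))
warm 751 (array([0.5573, 0.24  ]), np.float64(0.097)) modelsize 842
bar 200 (array([ 0.5538, -0.2674,  0.7772]), np.float64(0.286)) 218
top cup 661 (array([ 0.4044, -0.2724]), np.float64(0.184))
warm 1650 (array([0.5599, 0.2379]), np.float64(0.085)) modelsize 1825
bar 89 (array([ 0.5411, -0.2799, -0.1989]), np.float64(0.86)) 216
```

View pics/bar.png

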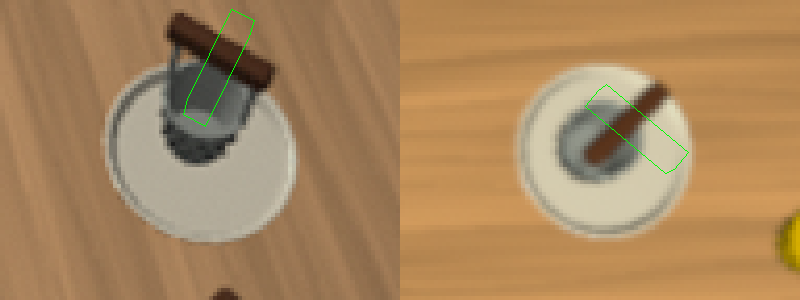

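The bar runs along (.67,-.74), yaw about 0.74, with its centre near (.553,-.270). Warmer refined to (.558,.239). Lowering the cup onto it.

```bash
python3 -m inch '-0.001 0.03 0 0 0.05; -0.002 0.05 0.02 0 0.05; -0.002 0.067 0.05 0 0.05; -0.002 0.067 0.08 0 0.05; -0.002 0.067 0.105 0 0.05'
python3 -m inch '0 0 0.01 0 0.05; 0 0 0.015 0 0.05; 0 0 0.015 0 0.05; 0 0 0.015 0 0.05; 0 0 0.015 0 0.05'
python3 -c "
from h import *
row((.558,.238,.254))"
```

```text
clock: 7.7
position: [0.5577, 0.2373, 0.2783]
ee_rot: [-0.483, -3.103, 0.002]
force: [-0.9, 0.7, -1.8]
width: 0.685
gripper_force: 20.0
clock: 8.2
position: [0.5588, 0.237, 0.266]
ee_rot: [0.485, 3.102, 0.002]
force: [-0.1, 0.0, -2.3]
width: 0.683
gripper_force: 20.0
pos [0.5588 0.237  0.266 ] yawY 1.2608 tilt [0.0018 0.0011] F [-0.1  0.  -2.3] w 0.682516187630238 gf 19.99980491353199 t 8.2
[0.0011 0.0007 0.012 ]
```

```bash
python3 -m inch '0.001 0.001 0.004 0 0.05; 0.001 0.001 0.008 0 0.05; 0.001 0.001 0.008 0 0.05; 0.001 0.001 0.008 0 0.05'
python3 -m inch '0 0 0.002 0 0.05; 0 0 0.003 0 0.05; 0 0 0.003 0 0.05'
```

```text
clock: 8.6
position: [0.5576, 0.2381, 0.2565]
ee_rot: [-0.485, -3.104, 0.0]
force: [-0.5, 1.1, -1.8]
width: 0.686
gripper_force: 20.0
clock: 8.9
position: [0.5577, 0.2381, 0.2536]
ee_rot: [-0.485, -3.104, 0.0]
force: [0.5, -0.3, -2.0]
width: 0.683
gripper_force: 20.0
```

```bash
python3 -m inch '0 0 0.001 0 0.05; 0 0 0.001 0 0.05'|grep -E "force|pos"
python3 -m inch '0 0 0.001 0 0.05; 0 0 0.001 0 0.05'|grep -E "force|pos"
```

```text
position: [0.5578, 0.2381, 0.2535]
force: [-2.6, -0.6, 6.2]
gripper_force: 20.0
position: [0.558, 0.2383, 0.2532]
force: [-3.9, -1.0, 12.1]
gripper_force: 20.0
```

Contact made at the expected height. Release gently and retreat.

```bash
python3 -m inch '0 0 -0.001 0 0.05; 0 0 -0.001 0 0.07; 0 0 -0.001 0 0.08; 0 0 -0.001 0 0.0918; 0 0 -0.001 0 0.0918'|grep -E "force|pos|width"
python3 -m inch '0 0 0 0 0.0918; 0 0 -0.01 0 0.0918; 0 0 -0.04 0 0.0918; 0 0 -0.08 0 0.0918; 0 0 -0.12 0 0.0918'|grep -E "force|pos|width"
python3 -m inch '0 0 -0.02 0 0.0918; -0.03 -0.04 -0.03 -0.1 0.0918; -0.03 -0.08 -0.03 -0.2 0.0918; -0.03 -0.12 -0.03 -0.3 0.0918; -0.03 -0.17 -0.03 -0.4 0.0918'|grep -E "force|pos|width"
python3 -c "
from h import *
row()"
```

```text
position: [0.5577, 0.2381, 0.2526]
force: [-0.7, -0.4, 0.6]
width: 0.971
gripper_force: 0.0
position: [0.5575, 0.2379, 0.3745]
force: [0.3, 0.9, -0.8]
width: 1.0
gripper_force: 0.0
position: [0.534, 0.0665, 0.4035]
force: [-0.5, -0.9, 1.0]
width: 0.999
gripper_force: 0.0
pos [0.534  0.0665 0.4035] yawY 1.6665 tilt [0.0012 0.0005] F [-0.5 -0.9  1. ] w 0.999281774159193 gf 0.0 t 10.8
```

```bash
python3 -m inch '0.01 -0.03 0 0.14 0.0918; 0.02 -0.06 0 0.28 0.0918; 0.03 -0.09 0 0.42 0.0918; 0.04 -0.12 0 0.56 0.0918; 0.05 -0.15 0 0.7 0.0918' >/dev/null
python3 -m inch '0 0 0 0.12 0.0918; 0 0 0 0.227 0.0918; 0 0 0 0.227 0.0918' > /dev/null
python3 - <<'E'
from h import *
row()
from m import fit
for n,wp,dp in(("side",(125,259),(288,311)),("top",(181,135),(180,352))):
    im=arm.get_image(n)[:,:,::-1].copy(); cv2.imwrite(f"pics/{n}2.png",im)
    H,S,V=cv2.cvtColor(im,cv2.COLOR_BGR2HSV).astype(int).transpose(2,0,1)
    m=comp((abs(H-105)<15)&(S>70)|((abs(H-108)<18)&(V<90)&(S>50)),wp); print(n,"cup",m.sum(),fit(n,m,CUP,(.556,.236),z=.036))
    w=np.zeros_like(S,bool); w[dp[0]-35:dp[0]+35,dp[1]-30:dp[1]+30]=1
    b=w&((H<18)|(H>170))&(V<125)&(S>85); b=comp(b,(265,316) if n=="side" else(172,359))
    for x0 in((.553,-.270,.74),(.549,-.275,.6)):print("bar",b.sum(),fit(n,b,BAR,x0,True,.097))
    def cr(r,c,items):
        k=400/96;o=cv2.resize(im[r-36:r+36,c-48:c+48],(400,300),interpolation=cv2.INTER_NEAREST)
        for pts in items:
            p=np.array([proj(n,q)[::-1] for q in pts]);cv2.polylines(o,[cv2.convexHull(((p-[c-48,r-36]+.5)*k).astype(np.int32))],True,(0,255,0),1)
        return o
    o=np.hstack([cr(*wp,[ring(.064,.116)+[.558,.239,0],ring(.11,.02)+[.558,.239,0]]),cr(*dp,[BAR@R.from_euler("z",.74).as_matrix().T+[.553,-.270,.097]])])
    O=o if n=="side" else np.vstack([O,o])
cv2.imwrite("pics/o2.png",O)
E
```

```text
pos [ 0.498  -0.0871  0.4033] yawY 0.7316 tilt [0.0006 0.0002] F [-1.1 -0.9  0.3] w 0.999389843910813 gf 0.0 t 11.6
side cup 942 (array([ 0.4041, -0.2677]), np.float64(0.143))
plate 256 (array([0.5535, 0.2289]), np.float64(0.109))
warm 551 (array([0.5584, 0.2452]), np.float64(0.334))
bar 199 (array([ 0.5536, -0.2692,  0.7679]), np.float64(0.289)) (array([ 0.5537, -0.2681,  0.7612]), np.float64(0.292))
top cup 636 (array([ 0.4013, -0.2699]), np.float64(0.213))
plate 510 (array([0.556 , 0.2327]), np.float64(0.172))
warm 1342 (array([0.5574, 0.2325]), np.float64(0.255))
bar 103 (array([ 0.5543, -0.2736,  0.6649]), np.float64(0.401)) (array([ 0.5509, -0.2697,  0.7173]), np.float64(0.401))
side cup 1 (array([0.556, 0.236]), np.float64(1.0))
bar 204 (array([ 0.5528, -0.2682,  0.8211]), np.float64(0.271))
bar 204 (array([ 0.5515, -0.2678,  0.7587]), np.float64(0.277))
top cup 774 (array([0.5586, 0.233 ]), np.float64(0.15))
bar 914 (array([ 0.5715, -0.2812,  1.1844]), np.float64(0.793))
bar 914 (array([ 0.5673, -0.2839,  1.2861]), np.float64(0.786))
```

View pics/o2.png

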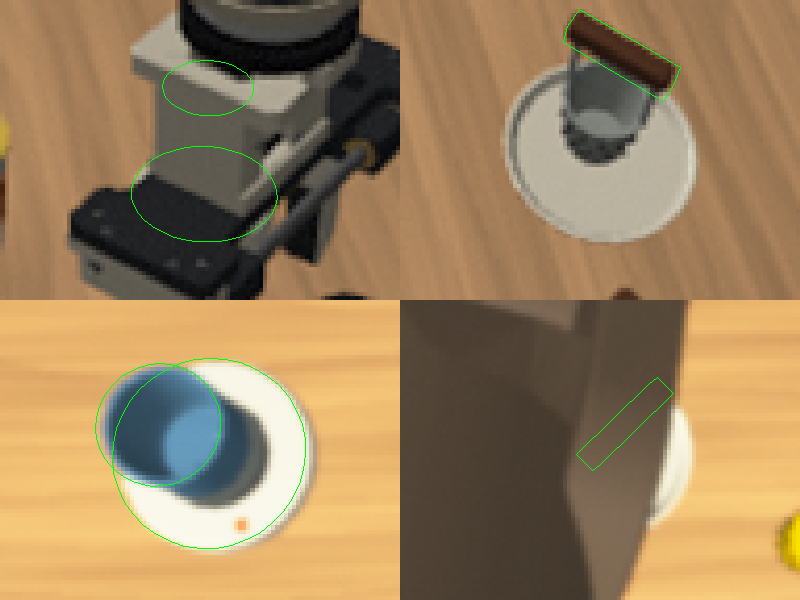

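The top view shows the cup standing upright and centred on the plate, with any offset under 2 mm. The bar estimate also holds in the side view. Going to the infuser.

```bash
python3 -m inch '-0.04 -0.02 0 -0.03 0.0918; -0.08 -0.04 0 -0.03 0.0918; -0.12 -0.06 0 -0.03 0.0918; -0.15 -0.07 0 -0.03 0.0918; -0.173 -0.081 0 -0.03 0.0918' >/dev/null
python3 -m inch '0 0 0.03 0 0.0918; 0 0 0.06 0 0.0918; 0 0 0.07 0 0.0918; 0 0 0.07 0 0.0918'
python3 - <<'E'
from h import *
row((.553,-.270,.256))
for n in("side","top"): cv2.imwrite(f"pics/{n}3.png",arm.get_image(n)[:,:,::-1])
a=cv2.imread("pics/side3.png")[200:350,210:410]; b=cv2.imread("pics/top3.png")[100:250,270:470]
cv2.imwrite("pics/a3.png",cv2.resize(np.hstack([a,b]),(800,300),interpolation=cv2.INTER_CUBIC))
E
```

```text
clock: 12.6
position: [0.5536, -0.2689, 0.3316]
ee_rot: [-1.229, -2.888, -0.0]
force: [-0.3, -0.0, 0.4]
width: 0.999
gripper_force: 0.0
pos [ 0.5536 -0.2689  0.3316] yawY 0.7659 tilt [-0.0026  0.0012] F [-0.3 -0.   0.4] w 0.9991883467104293 gf 0.0 t 12.6
[-0.0005 -0.0011  0.0756]
```

View pics/a3.png

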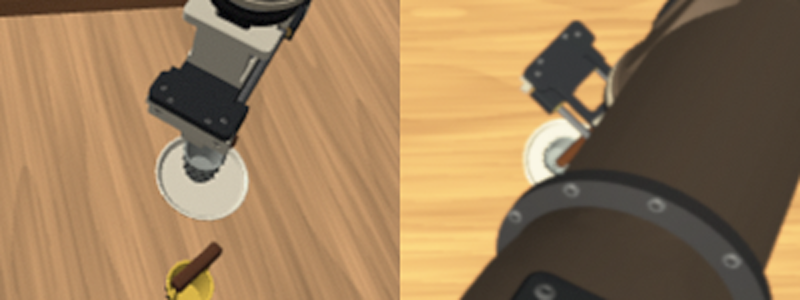

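The hand is aligned over the bar. Descend, close gently and lift.

```bash
python3 -m inch '0 -0.001 0.03 0 0.0918; 0 -0.001 0.055 0 0.0918; 0 -0.001 0.074 0 0.0918; 0 -0.001 0.074 0 0.0918; 0 -0.001 0.074 0 0.06' 20|grep -E "force|pos|width"
python3 -m inch '0 0 0 0 0.03; 0 0 0 0 0.02; 0 0 0 0 0.005; 0 0 0 0 0.005; 0 0 0 0 0.005'|grep -E "force|pos|width"
python3 -m inch '0 0 0 0 0.005; 0 0 0 0 0.005; 0 0 0 0 0.005; 0 0 0 0 0.005; 0 0 0 0 0.005'
python3 -m inch '0 0 -0.005 0 0.005; 0 0 -0.02 0 0.005; 0 0 -0.05 0 0.005; 0 0 -0.08 0 0.005; 0 0 -0.11 0 0.005'
python3 -c "
from h import *
row()"
```

```text
position: [0.5537, -0.2705, 0.2603]
force: [0.1, -1.6, 0.3]
width: 0.955
gripper_force: 0.0
position: [0.5531, -0.2702, 0.2589]
force: [-0.4, -0.2, -0.0]
width: 0.525
gripper_force: 0.0
clock: 14.2
position: [0.5531, -0.2701, 0.2587]
ee_rot: [-1.233, -2.889, -0.0]
force: [-0.2, 0.2, -0.7]
width: 0.129
gripper_force: 20.0
clock: 14.7
position: [0.5529, -0.2704, 0.3711]
ee_rot: [1.234, 2.888, -0.0]
force: [0.3, -0.3, -1.5]
width: 0.127
gripper_force: 20.0
pos [ 0.5529 -0.2704  0.3711] yawY 0.7634 tilt [ 0.0005 -0.0004] F [ 0.3 -0.3 -1.5] w 0.1272202425541361 gf 19.979664981365204 t 14.7
```

```bash
python3 -m inch '0 0 -0.03 0 0.005; 0 0 -0.06 0 0.005; 0 0 -0.07 0 0.005; 0.01 0.01 -0.07 0 0.005; 0.03 0.03 -0.07 0 0.005' 30|grep -E "force|pos|width"
python3 -m inch '0.02 0.02 0 0 0.005; 0.045 0.045 0 0 0.005; 0.07 0.07 0 0 0.005; 0.095 0.095 0 0 0.005; 0.12 0.12 0 0 0.005'|grep -E "force|pos|width"
python3 -m inch '0.025 0.025 0 0 0.005; 0.05 0.05 0 0 0.005; 0.075 0.075 0 0 0.005; 0.1 0.1 0 0 0.005; 0.12 0.12 0 0 0.005'|grep -E "force|pos|width"
python3 -c "
from h import *
row((.558,.239,.44))"
```

```text
position: [0.5531, -0.2284, 0.4382]
force: [0.6, 0.8, -1.0]
width: 0.132
gripper_force: 30.0
position: [0.5568, -0.0553, 0.4372]
force: [0.5, 0.4, -1.0]
width: 0.121
gripper_force: 30.0
position: [0.56, 0.1151, 0.4371]
force: [0.1, -0.4, -1.1]
width: 0.129
gripper_force: 30.0
pos [0.56   0.1151 0.4371] yawY 0.7665 tilt [-0.0028  0.0002] F [ 0.1 -0.4 -1.1] w 0.129033397622932 gf 29.97921735048294 t 16.2
[ 0.0907  0.0845 -0.0029]
```

```bash
python3 -m inch '0.025 0.025 0 0 0.005; 0.05 0.045 0 0 0.005; 0.075 0.065 0 0 0.005; 0.091 0.085 0 0 0.005; 0.091 0.085 0 0 0.005'|grep -E "force|pos|width"
python3 -m inch '0 0 0 0 0.005; 0 0 0 0 0.005'|grep pos
python3 - <<'E'
from h import *
row((.558,.239,.44),(.558,.239,.386))
O=[]
for n,c in(("side",(125,259)),("top",(175,130))):
    im=arm.get_image(n)[:,:,::-1].copy(); cv2.imwrite(f"pics/{n}4.png",im)
    r,q=c; O.append(cv2.resize(im[r-50:r+50,q-50:q+50],(400,400),interpolation=cv2.INTER_CUBIC))
    for k in("infuser_grip","infuser_bottom","cup_rim","cup_center","warmer_top"): print(n,k,[(np.round(d["point"],1).tolist(),round(float(d["conf"]),2)) for d in arm.place_of(n,k)][:3])
cv2.imwrite("pics/a4.png",np.hstack(O))
E
```

```text
position: [0.5579, 0.2419, 0.4365]
force: [0.0, 0.4, -0.1]
width: 0.125
gripper_force: 30.0
position: [0.5593, 0.2353, 0.438]
pos [0.5593 0.2353 0.438 ] yawY 0.7629 tilt [-0.0012 -0.0011] F [-0.5  0.3 -1. ] w 0.12769776029900196 gf 29.979566037654877 t 16.9
[ 0.0036  0.0016 -0.002 ]
[0.0036 0.0017 0.052 ]
side infuser_grip [([334.5, 310.2], 0.94), ([58.3, 262.9], 0.92)]
side infuser_bottom [([86.1, 259.2], 0.93), ([349.5, 302.1], 0.9)]
side cup_rim [([107.0, 257.5], 0.82), ([89.3, 258.5], 0.32)]
side cup_center [([118.2, 260.6], 0.66), ([90.4, 259.1], 0.43)]
side warmer_top [([131.3, 257.1], 0.76), ([194.5, 288.2], 0.31)]
top infuser_grip [([195.7, 417.3], 0.77)]
top infuser_bottom [([204.4, 400.9], 0.76)]
top cup_rim [([171.3, 122.6], 0.81)]
top cup_center [([180.6, 131.0], 0.74), ([196.1, 228.4], 0.24)]
top warmer_top [([182.6, 134.8], 0.7)]
```

View pics/a4.png

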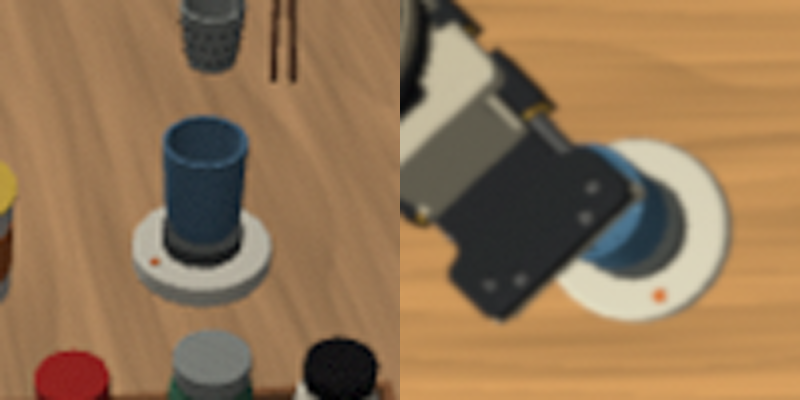

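Side view: the cup stands upright on the plate (rim at about (107,258)) and the infuser hangs upright above it (bottom at about (86,259)). I measure both relative to each other.

```bash
python3 - <<'E'
from h import *
im=cv2.imread("pics/side4.png"); H,S,V=cv2.cvtColor(im,cv2.COLOR_BGR2HSV).astype(int).transpose(2,0,1)
m=comp((abs(H-105)<15)&(S>70)|((abs(H-108)<18)&(V<90)&(S>70)),(117,260)); print("cup",m.sum(),hullmask("side",CUP+[.558,.239,.036]).sum(),fit("side",m,CUP,(.556,.236),z=.036))
print("rim",atz("side",(107,257.5),.116),"bot",atz("side",(86.1,259.2),.184),"grip",atz("side",(58.3,262.9),.276))
zb=.184; B=np.r_[ring(.034,0),ring(.046,.045)]
for d in arm.silhouettes("side","infuser_bottom")[:3]:
    print(d["conf"],d["point"],d["region"].sum())
    if d["point"][0]<150:
        r=d["region"]; ys,xs=np.nonzero(r); print(ys.min(),ys.max(),xs.min(),xs.max())
        # basket lowest edge and lower column centre
        for y in range(ys.max()-8,ys.max()+1): print(y,xs[ys==y].min(),xs[ys==y].max(),end="; ")
p=np.array([proj("side",q) for q in ring(.034,zb)+[.5593,.2353,0]]); print("\npred bottom",p.min(0),p.max(0))
p=np.array([proj("side",q) for q in ring(.046,zb+.045)+[.5593,.2353,0]]); print("pred top",p.min(0),p.max(0))
p=np.array([proj("side",q) for q in ring(.064,.116)+[.558,.238,0]]); print("pred rim",p.min(0),p.max(0))
ys,xs=np.nonzero(m); print("cup mask",ys.min(),ys.max(),xs.min(),xs.max())
E
```

```text
cup 538 648 (array([0.5579, 0.2414]), np.float64(0.153))
rim [0.55225632 0.25252886 0.116     ] bot [0.55627018 0.25569687 0.184     ] grip [0.55973571 0.23956057 0.276     ]
0.89 [340.6, 303.3] 630
0.61 [178.8, 290.1] 574

pred bottom [ 86.59215149 255.84333888] [ 93.54856537 268.03707213]
pred top [ 70.92159629 253.94721211] [ 80.21037567 271.04000759]
pred rim [103.21918278 249.62761879] [116.44447114 271.41333256]
cup mask 104 135 250 270
```

```bash
python3 -m inch '0.003 0.001 0.015 0 0.005; 0.003 0.001 0.03 0 0.005; 0.003 0.001 0.045 0 0.005; 0.003 0.001 0.051 0 0.005; 0.003 0.001 0.051 0 0.005'|grep -E "force|pos"
python3 -m inch '0 0 0 0 0.005; 0 0 0 0 0.005; 0 0 0 0 0.005'|grep -E "force|pos"
python3 - <<'E'
from h import *
row((.558,.238,.385))
E
```

```text
position: [0.5582, 0.2389, 0.3871]
force: [-0.5, -0.4, -0.4]
gripper_force: 30.0
position: [0.5586, 0.2389, 0.3884]
force: [0.3, 0.1, -1.2]
gripper_force: 30.0
pos [0.5586 0.2389 0.3884] yawY 0.7639 tilt [0.001  0.0007] F [ 0.3  0.1 -1.2] w 0.12924482922651775 gf 29.979768991470337 t 18.35
[-0.0003 -0.0011  0.0034]
```

```bash
python3 -m inch '0 -0.001 0.003 0 0.005; 0 -0.001 0.003 0 0.005; 0 -0.001 0.003 0 0.005; 0 -0.001 0.003 0 0.005; 0 -0.001 0.003 0 0.005'|grep -E "force|pos"
python3 - <<'E'
from h import *
row((.558,.238,.385))
im=arm.get_image("side")[:,:,::-1].copy(); c=im[40:240,160:360]; o=cv2.resize(c,(600,600),interpolation=cv2.INTER_CUBIC)
for pts in(ring(.064,.116)+[.558,.238,0],ring(.034,.131)+[.558,.238,0]):
    p=np.array([proj("side",q)[::-1] for q in pts]); cv2.polylines(o,[((p-[160,40]+.5)*3).astype(np.int32)],True,(0,255,0),1)
cv2.imwrite("pics/a5.png",o)
E
```

```text
position: [0.5577, 0.2382, 0.3848]
force: [-0.3, -0.1, -0.4]
gripper_force: 30.0
pos [0.5577 0.2382 0.3848] yawY 0.7639 tilt [0.0001 0.0001] F [-0.3 -0.1 -0.4] w 0.1271245016757834 gf 29.97977614402771 t 18.85
[-0.0004  0.0001 -0.0002]
```

View pics/a5.png

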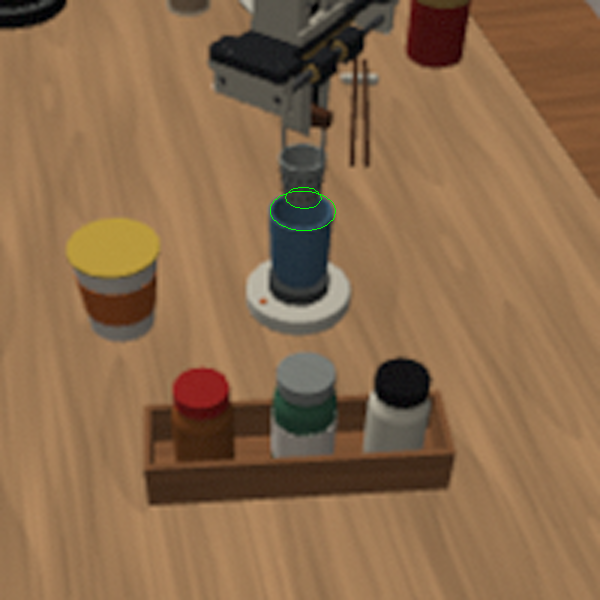

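The infuser hangs level and centred over the upright cup, about 15 mm above the rim. Jars and noodle cup look undisturbed, so I hand it in.

```bash
python3 -c "
from cell import arm
print(arm.sign_off())"
```

```text
the job is handed in; nothing more can be done
None
```

The cup stands upright and centred on the warmer plate, and I handed the job in with the gripper still holding the infuser level and centred over it, its bottom about 15 mm above the rim; no verdict came back.

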